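Put the impedance tester's calibration parts back in their foam boxes

ROBOT

A 6-joint arm with a two-finger parallel gripper is mounted at the origin on the work surface. World frame = base frame: x ahead of the robot, y to its left, z up, the work surface at z = 0. Lengths are in mm, angles in rad, forces in N, time in s.
With the tool pointing down it reaches from about 400 to 925 mm from the base axis. Payload 12.5 kg.
Tool frame: the origin (TCP) lies midway between the tips of the shut fingers; the grasp point (between the pads) lies 19 mm behind it; z points along the fingers, y is the line along which they close (so a half turn about z gives the same grasp; the last joint's range is limited). The gripper opens to 95 mm and grips with 3 to 60 N. Pads are 20 mm wide; open, the fingers measure 119 mm over their backs; the gripper's body (75 mm by 180 mm) begins 59 mm behind the grasp point.
Start: joints at [-1.419, 0.491, 1.559, -0, 1.092, -0.106], TCP at [159.369, -604.358, 214.661] pointing down, gripper open.
Joint ranges: [-3.1, 3.1], [-0.84, 2.19], [0.05, 2.79], [-1.13, 4.28], [0.06, 2.93], [-2.69, 2.69]. Speed limits (rad/s): [2.22, 2.22, 2.79, 3.14, 3.14, 3.14].

INTERFACE

Orientations are given as [roll, pitch, yaw] about the fixed x, y, z axes, in that order (R = Rz(yaw) Ry(pitch) Rx(roll)).
In Python, from cell import * gives the robot as it stands.
- The arm moves only by the tool servo_tool, never from a script. Its argument "moves" is one flat list of numbers, 5 for each row, row after row: the shift along the world's x, y, z as a fraction of full scale, then the turn about the world's z as a fraction of full scale, then the opening, from 0 (shut) to 1 (fully open). A call has 1 to 12 rows; each row is the pose to reach, as a shift and turn from the pose commanded when the call began, turning the shorter way round; what a row does not reach only later rows make up. Full scale, the value 1, is 400 mm for a shift and 180 degrees for a turn. A row lasts 1/12 s, in which the tool goes at most 41.7 mm and 7.16 degrees, less where a joint would pass 70% of its speed; a pose out of reach is approached as far as the arm can. A call with a number of a shift or a turn outside -1 to 1 is refused whole. A call with a gripper value outside its range is refused whole. The fingers move at their own pace and stop on an object; the grip force is fixed at half the most. Time passes only in rows, so rows that repeat a pose let the fingers close. It gives the time, the measured TCP pose, the force, the opening and the grip force at its end, in the units of the state.
- state(): the state, without advancing time (a new reading comes with each control period).
- read_camera(name): name is "side" or "top"; returns (picture, depth): 480x640x3 uint8, blue, green, red; 480x640 float32, mm along the optical axis (not along the pixel's ray), 0 where there is no reading.
- get_calibration(name): a dict with "K" (3x3 intrinsics, pixels), "k1" (the pictures are not rectified: a ray, as slopes to the right and down, at radius r is drawn at 1 + k1 r^2 times it, then the intrinsics apply), "R" (3x3) and "t" (3): a world point X has camera coordinates R X + t. Camera axes: x right, y down, z forward; pixel columns grow to the right and rows downward; lengths in mm; the calibration is good to about 2 mm. A picture is of the moment at which its call begins. get_calibration takes no time and is no camera call.
- job_done(): hands the job in; it is judged then, once.
The state is a dict: "t": time; "joints": joint angles; "qvel": joint speeds; "tau": joint torques, N m; "eef_pos": TCP position; "tcp_rot": TCP orientation; "ft_force": force on the tool from outside, world axes, zero at the start; "moment": the same for the moment, N m; "opening": opening from 0.0 (shut) to 1.0 (fully open); "grip_force": force on a finger pad.
Only numpy, scipy, OpenCV 4.12 (cv2) and the standard library are available. Lean on these libraries where they do the work, as an engineer would, in place of code of your own. Each camera call takes 0.05 s, during which the arm holds its last target. There are 200 camera calls.

TASK

The tester's check is done: put each of the four precision parts left on the blue mat away in the open storage box whose foam cut-out has its shape, lying flat on the yellow bottom of the cut-out, same side up as now. They are delicate: set each one down, do not drop it or tip it over, and leave the jar and the mouse where they are.

Things in the scene. Friction and masses are not known exactly. Their poses are not given: they have to be found in the camera images.
- module: Calibration module: flat silver box with a blue label on top and two gold ports at its +x end. 96 mm long with ports (own x), 52 mm wide (own y), 30 mm high, 0.25 kg. Origin: middle of its overall length and width, at the underside; the box proper runs from x = -48 to +36 mm. Own z up. Loose, flat on the mat.
- coupler: Directional coupler: slender silver bar with a red label, a gold port at each end and a third port standing on top at x = +30 mm. Bar 96 mm long (own x), 20 mm wide (own y), 26 mm high; 124 mm long over the end ports; top port 10 mm across, up to 38 mm high. 0.16 kg. Origin: centre of the bar, at the underside. Own z up. Loose, flat on the mat.
- attenuator: Attenuator: black finned block with a steel connector at each end. Block 48 mm long (own x), 40 mm wide (own y), 36 mm high; 92 mm long over the connectors, which are 20 mm across with axis 18 mm up. 0.22 kg. Origin: centre of the block, at the underside. Own z up. Loose, flat on the mat.
- gauge: Pin-depth gauge on its back: round dial housing 44 mm across, 24 mm high, white dial up, centred at own x = -20 mm; stem and gold collar (10, then 16 mm across, axis 12 mm up) point to own +x, ending at x = +42 mm. 0.16 kg. Origin: at the underside, 20 mm from the dial's centre towards the stem. Own z up. Loose, flat on the mat.
- module_box: Open storage box, grey with dark foam; yellow-floored cut-out: broad rectangle 112 x 68 mm, centred; the module lies in it along the box's x, either way round. Box 166 (own x) x 96 x 19 mm high, fixed. Origin: centre of underside. Foam flush with the rim; cut-out floor 10 mm above the underside (9 mm deep).
- coupler_box: Open storage box, grey with dark foam; yellow-floored cut-out: long narrow rectangle 142 x 38 mm, centred; the coupler lies in it along the box's x, either way round. Box 166 (own x) x 96 x 19 mm high, fixed. Origin: centre of underside. Foam flush with the rim; cut-out floor 10 mm above the underside (9 mm deep).
- attenuator_box: Open storage box, grey with dark foam; yellow-floored cut-out: 64 x 56 mm with a 36 mm wide bay at each end (108 mm over all), centred; the attenuator lies in it along x, either way round. Box 166 (own x) x 96 x 19 mm high, fixed. Origin: centre of underside. Foam flush with the rim; cut-out floor 10 mm above the underside (9 mm deep).
- gauge_box: Open storage box, grey with dark foam; yellow-floored cut-out: keyhole, circle 60 mm across at own x = -20 mm, 32 mm wide stem channel on to x = +50 mm; the gauge lies in it, stem to the box's +x, origins in line. Box 166 (own x) x 96 x 19 mm high, fixed. Origin: centre of underside. Foam flush with the rim; cut-out floor 10 mm above the underside (9 mm deep).
- jar: Bystander: small white plastic jar of dust caps with a red lid, 52 mm across, 60 mm high, standing loose at the left beyond the boxes. Origin: centre of the underside.
- mouse: Bystander: grey computer mouse, 100 x 60 x 30 mm high, loose at the right beyond the boxes. Origin: centre of the underside.
Not all that is in view belongs to the job. There is more than one size of the attenuator; the one meant has the size given above.

How it is judged:
By the outcome, as a careful person would: the job done as asked, in the order asked, and still so for the second after the job is handed in, with the robot touching nothing.
It also fails if it takes over 109 s, if anything falls off the work surface, if the arm or the gripper's body presses on something with over 40 N, if the wrist force passes 120 N, or if a joint passes its speed limit or range.

## Working session

There is one attempt and no reset: what is moved stays moved. The work goes in short steps, Python scripts to look and compute and a tool call to move; the robot and the scene stay as the last step left them, time stands still between calls to the robot, and variables do not carry over. Pictures are saved under pics/ and viewed, at most 14 in all, crops included, and the job is handed in when it is done.

Besides the shell and the picture viewer there is one more tool, called after ">>>" as name(argument=value, ...) on one line, values as JSON. servo_tool: Moves the arm, as the interface text tells. Its arguments: {"type":"object","properties":{"moves":{"type":"array"}},"required":["moves"]}

```bash
mkdir -p pics
python3 - <<'E'
from cell import *
import cv2, numpy as np
for n in ("top","side"):
    p,d=read_camera(n); cv2.imwrite(f"pics/{n}0.png",p); np.savez(f"{n}0.npz",p=p,d=d)
    c=get_calibration(n); print(n,c)
print(state())
E
```

```text
top {'K': array([[507.37385886,   0.        , 318.2851634 ],
       [  0.        , 507.37385886, 244.04541108],
       [  0.        ,   0.        ,   1.        ]]), 'k1': -0.066585076095075, 'R': array([[-2.83345605e-02, -9.99598350e-01,  5.39428580e-04],
       [-9.91880920e-01,  2.80488659e-02, -1.24038308e-01],
       [ 1.23973357e-01, -4.04961985e-03, -9.92277283e-01]]), 't': array([-104.73492616,  458.2581761 , 1405.47703534])}
side {'K': array([[442.19874791,   0.        , 322.39687092],
       [  0.        , 442.19874791, 245.72409445],
       [  0.        ,   0.        ,   1.        ]]), 'k1': -0.057903144764407014, 'R': array([[-0.99963981, -0.02681821,  0.00101712],
       [-0.01965038,  0.70559632, -0.70834151],
       [ 0.01827877, -0.70810636, -0.70586916]]), 't': array([ 457.2393413 ,   88.65188492, 1118.47836582])}
{'t': 0.1, 'joints': array([-1.41860837e+00,  4.91515196e-01,  1.55940100e+00,  6.50458413e-06,
        1.09171083e+00, -1.05599835e-01]), 'qvel': array([ 0.00140876,  0.00056534, -0.00274866, -0.00033222, -0.00017338,
       -0.00054096]), 'tau': array([ 3.04517205e-03, -6.13621116e+01, -2.58605433e+01,  6.94618584e-02,
        4.70366946e-02, -5.90787886e-05]), 'eef_pos': array([ 159.32832296, -604.11933998,  214.10599725]), 'tcp_rot': array([-3.14056465e+00, -1.14764056e-04,  2.57784736e-01]), 'ft_force': array([ 0.16758954, -0.21799701, -0.17446718]), 'moment': array([0.04351266, 0.01387498, 0.01248051]), 'grip_force': 0.0, 'opening': 1.0015551406103136}
```

View pics/top0.png

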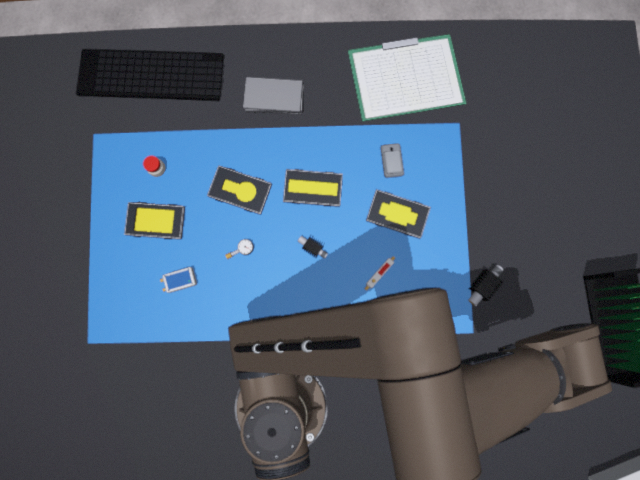

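View pics/side0.png

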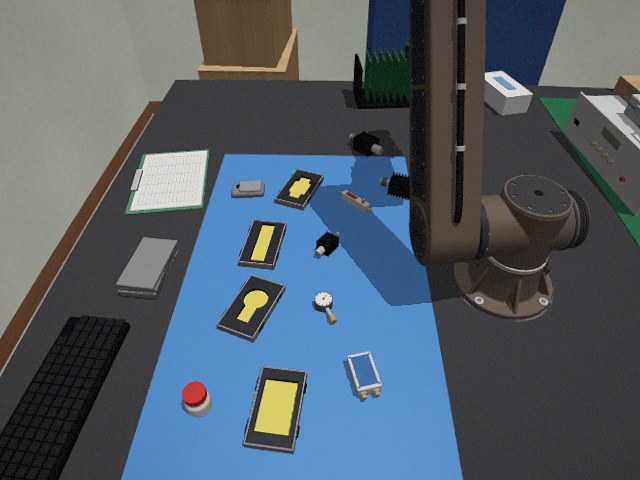

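Top view: module ~(179,279), gauge ~(240,249), small black block on the mat (313,247), coupler ~(380,272). The boxes are module (155,220), gauge (240,189), coupler (313,187), attenuator (398,213). A larger black block lies off the mat at (487,284), and the side view shows black finned things at (366,143), (397,187) and (327,243).

```bash
cat > h.py <<'E'
from cell import *
import cv2, numpy as np
def rays(n,uv):
    c=get_calibration(n);K=c["K"];uv=np.asarray(uv,float).reshape(-1,2)
    d=(uv-K[:2,2])/K[0,0]; s=d.copy()
    for _ in range(8): s=d/(1+c["k1"]*(s**2).sum(1,keepdims=True))
    R,t=c["R"],np.asarray(c["t"]); return -R.T@t, np.c_[s,np.ones(len(s))]@R
def plane(n,uv,z):
    o,r=rays(n,uv); return o+r*((z-o[2])/r[:,2:])
def cloud(n,d):
    v,u=np.mgrid[:480,:640]; o,r=rays(n,np.c_[u.ravel(),v.ravel()])
    return (o+r*d.reshape(-1,1)).reshape(480,640,3)
def rect(pts):
    (cx,cy),(w,h),a=cv2.minAreaRect(pts[:,:2].astype(np.float32))
    if w<h: w,h,a=h,w,a+90
    return np.round([cx,cy,w,h,(a+90)%180-90],1)
E
python3 - <<'E'
from h import *
for n in ("top","side"):
    f=np.load(n+"0.npz");p,d=f["p"],f["d"];X=cloud(n,d);hsv=cv2.cvtColor(p,cv2.COLOR_BGR2HSV)
    blue=cv2.inRange(hsv,(95,150,60),(125,255,255))
    print(n,"mat z",np.median(X[blue>0][:,2]))
    ok=(X[...,2]>5)&(X[...,2]<75)&(X[...,0]>250)&(X[...,0]<950)&(abs(X[...,1])<700)&(d>0)
    k,L,S,C=cv2.connectedComponentsWithStats(ok.astype(np.uint8))
    for i in range(1,k):
        if S[i,4]<60: continue
        q=X[L==i]; print("obj",C[i].round(0),S[i,4],rect(q),"z",np.percentile(q[:,2],[50,95]).round(0))
    y=cv2.inRange(hsv,(22,150,100),(35,255,255))
    k,L,S,C=cv2.connectedComponentsWithStats(y)
    for i in range(1,k):
        if S[i,4]<60: continue
        v,u=np.where(L==i); q=plane(n,np.c_[u,v],10); print("cut",C[i].round(0),S[i,4],rect(q),"mean",q.mean(0).round(1), "zdepth",np.median(X[L==i][:,2]).round(1))
t=cv2.imread("pics/top0.png");s=cv2.imread("pics/side0.png")
r=lambda im:cv2.resize(im,(400,300),interpolation=cv2.INTER_CUBIC)
o=np.vstack([np.hstack([r(t[210:285,270:370]),r(t[245:320,440:540])]),np.hstack([r(s[205:280,280:380]),r(s[120:210,340:460])])])
cv2.imwrite("pics/crop1.png",o)
E
```

```text
top mat z 0.8553190951136003
obj [273.  96.] 2000 [899.2   7.3 188.2 101.   85.6] z [48. 54.]
obj [407.  96.] 2376 [ 902.8 -406.   324.   125.4  -84.4] z [ 8. 13.]
obj [159.  92.] 1836 [924.5 380.  448.5  53.4  89.5] z [21. 28.]
obj [392. 160.] 677 [ 700.4 -343.8  105.    66.5    5. ] z [25. 33.]
obj [154. 166.] 362 [703.  361.2  75.4  56.3  44.2] z [56. 64.]
obj [239. 190.] 1959 [624.3 111.3 183.7 109.6  68.7] z [18. 24.]
obj [312. 188.] 1924 [ 623.7 -107.1  174.7  108.8   84. ] z [17. 23.]
obj [398. 214.] 1929 [ 541.3 -352.3  172.   110.8   70.5] z [17. 23.]
obj [154. 220.] 1925 [543.8 356.4 179.2 115.5  86.1] z [15. 23.]
obj [312. 247.] 360 [ 449.3 -103.8   96.5   47.7   52.9] z [33. 39.]
obj [242. 249.] 270 [450.  113.9  89.9  45.1 -79.9] z [23. 29.]
obj [380. 273.] 288 [ 369.3 -289.6  122.3   30.2  -47.1] z [26. 33.]
obj [486. 285.] 832 [ 328.6 -587.4  130.3   81.3  -66.3] z [46. 55.]
obj [179. 279.] 627 [364.  290.9 109.1  64.2 -77.5] z [30. 35.]
cut [312. 187.] 591 [ 625.1 -105.6  141.2   36.6   83.5] mean [ 625.3 -105.4   10. ] zdepth 10.7
cut [240. 189.] 462 [621.4 110.2  98
[... 576 characters left out ...]
357.3  113.8  106.7   13.6] z [23. 33.]
obj [355. 200.] 339 [ 360.4 -303.1  130.9   54.8  -43.7] z [23. 31.]
obj [262. 244.] 1755 [ 621.3 -112.8  185.5  108.2   86.2] z [19. 22.]
obj [327. 243.] 441 [ 445.8 -110.6  109.7   54.3   75.3] z [31. 39.]
obj [148. 267.] 2486 [894.9 -18.3 211.4 100.5  85.2] z [48. 51.]
obj [251. 307.] 2570 [624.1 100.3 179.3 112.   69.8] z [19. 22.]
obj [325. 304.] 378 [444.5 100.8  96.3  43.1 -52. ] z [24. 27.]
obj [ 86. 394.] 3535 [931.3 337.5 355.2  51.4  87. ] z [20. 25.]
obj [364. 374.] 1141 [362.7 283.4  96.   53.5 -74.9] z [30. 33.]
obj [276. 410.] 4103 [541.  353.8 167.8 107.1  84. ] z [16. 21.]
obj [196. 399.] 794 [694.7 353.8  49.1  46.6  68.7] z [58. 62.]
```

View pics/crop1.png

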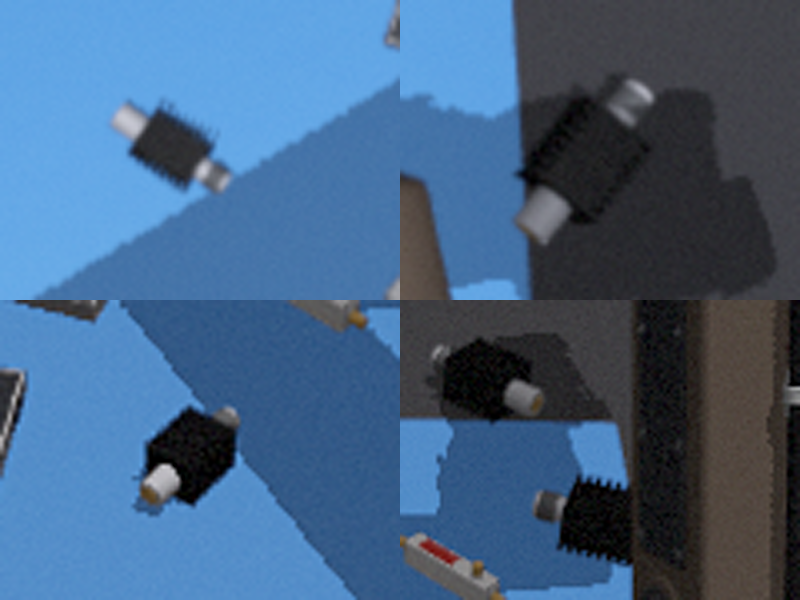

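Attenuator candidates:
- Top (313,247): about 96 mm long and 37 mm high.
- Top (487,284): about 130 mm long and 50 mm high, off the mat.
- Side (397,187): over 50 mm high, half hidden by the arm.

Only the first has the stated size (92 mm long, 36 mm high) and it lies on the mat, as the crop confirms. Next I work out exact poses from both views.

```bash
cat > pose.py <<'E'
from h import *
def cc(m,lo=8):
    k,L,S,C=cv2.connectedComponentsWithStats(m.astype(np.uint8)); return [np.argwhere(L==i)[:,::-1] for i in range(1,k) if S[i,4]>=lo]
H=dict(module=15,coupler=13,attenuator=18,gauge=12)
G=dict(module=(364,288),coupler=(366,-291),attenuator=(449,-104),gauge=(448,110))
def near(X,c,r): return np.hypot(X[...,0]-c[0],X[...,1]-c[1])<r
if __name__=="__main__":
  for n in ("top","side"):
    f=np.load(n+"0.npz");p,d=f["p"],f["d"];X=cloud(n,d);hsv=cv2.cvtColor(p,cv2.COLOR_BGR2HSV)
    mat=cv2.inRange(hsv,(98,120,0),(122,255,255))>0
    for o in G:
        m=near(X,G[o],85)&((~mat)|(X[...,2]>9))
        q=max(cc(m),key=len); 
        hull=cv2.convexHull(q.astype(np.int32))[:,0]
        print(n,o,len(q),"hull",rect(plane(n,hull,H[o])),"mean",plane(n,q,H[o]).mean(0).round(1)[:2])
        s=np.zeros((480,640),bool); s[q[:,1],q[:,0]]=1
        h,sa,v=cv2.split(hsv)
        def show(name,mm,z):
            for b in cc(s&mm,5): print("   ",name,len(b),b.mean(0).round(1),plane(n,b,z).mean(0).round(1)[:2],rect(plane(n,b,z)))
        if o=="gauge": show("white",(sa<70)&(v>120),24); show("gold",(h>8)&(h<30)&(sa>100),12)
        if o=="module": show("gold",(h>8)&(h<30)&(sa>90),12); show("label",(h>98)&(h<125)&(sa>110),30)
        if o=="coupler": show("red",((h<8)|(h>170))&(sa>130),26); show("gold",(h>8)&(h<30)&(sa>90),13)
        if o=="attenuator": show("steel",(v>105)&(sa<110),20)
    y=cv2.inRange(hsv,(18,110,80),(38,255,255))>0
    for b in cc(y&(X[...,2]<16)&(X[...,0]>480),200):
        P=plane(n,b,10); print("cut",n,b.mean(0).round(0),rect(P),P.mean(0).round(1)[:2])
E
python3 pose.py
```

```text
top module 661 hull [365.9 284.9 100.8  57.1 -75.5] mean [366.  283.1]
    label 289 [177.9 279.4] [365.9 280. ] [365.9 279.6  65.8  35.4 -76. ]
top coupler 347 hull [ 369.6 -289.3  128.    24.3  -43.1] mean [ 369.4 -289.1]
    red 41 [383.6 268.4] [ 381.  -299.7] [ 380.8 -299.4   32.2    7.9  -47.1]
top attenuator 363 hull [ 449.  -100.4   95.9   43.5   59.6] mean [ 449.2 -100.3]
    steel 59 [301.9 239.9] [469.3 -71.3] [469.6 -71.   23.5  20.6  51.9]
    steel 52 [322.5 253.5] [ 428.8 -128.8] [ 428.6 -129.2   25.2   16.6   54.5]
top gauge 289 hull [451.8 110.9  84.   47.7 -79.6] mean [450.5 102.8]
    white 217 [243.4 247.3] [452.3  95.1] [452.5 103.3  67.7  43.3 -80.9]
    gold 13 [228.2 255.5] [431.6 140.6] [431.8 140.5  10.2   7.8 -64.8]
cut top [312. 187.] [ 624.9 -106.   142.7   38.9   83.6] [ 624.2 -105.1]
cut top [240. 190.] [620.4 110.   98.   59.9  85.1] [622.9 104.3]
cut top [398. 213.] [ 540.7 -351.2  109.4   57.    69.7] [ 540.  -351.8]
cut top [154. 220.] [541.2 357.6 113.1  69.1  84.3] [540.7 357.6]
side module 1204 hull [363.4 279.3 106.1  59.1 -75.1] mean [363.8 279
[... 644 characters left out ...]
9] [ 419.1 -143.9] [ 418.9 -144.    11.1    4.6  -54.9]
    steel 53 [320.1 249.8] [465.5 -77.5] [464.4 -77.8  25.3  21.1  48.4]
side gauge 394 hull [449.9 105.2  94.9  44.4 -80.4] mean [449.3  96.9]
    white 190 [323.  298.5] [453.7  88.4] [453.6  88.1  39.1  38.1 -88.4]
    white 32 [328.8 311.2] [439.4 125.1] [438.7 126.5  27.8   9.9 -57.8]
    gold 43 [332.2 318.5] [431.2 136.9] [431.5 136.9  19.7  13.9 -88.5]
cut side [299. 187.] [ 539.4 -361.7   97.3   52.4   70.5] [ 539.4 -360.6]
cut side [262. 242.] [ 623.1 -114.1  135.1   35.9   84.3] [ 623.6 -112.3]
cut side [252. 304.] [627.3 100.5  96.9  53.9  58. ] [622.2  97.7]
cut side [276. 407.] [540.1 350.8 109.6  67.5  84.2] [540.1 352.9]
```

Run:
```python
from pose import *
def pca(P):
    P=P[:,:2]; w,v=np.linalg.eigh(np.cov((P-P.mean(0)).T)); return round(np.degrees(np.arctan2(v[1,1],v[0,1]))%180,1)
for n in ("top","side"):
    f=np.load(n+"0.npz");p,d=f["p"],f["d"];X=cloud(n,d);hsv=cv2.cvtColor(p,cv2.COLOR_BGR2HSV)
    mat=cv2.inRange(hsv,(98,120,0),(122,255,255))>0
    for o in G:
        q=max(cc(near(X,G[o],85)&((~mat)|(X[...,2]>9))),key=len); print(n,o,"pca",pca(plane(n,q,H[o])))
    s=cv2.inRange(hsv,(0,0,100),(180,70,255)); s[~near(X,G["gauge"],60)]=0
    s=cv2.morphologyEx(s,cv2.MORPH_OPEN,cv2.getStructuringElement(cv2.MORPH_ELLIPSE,(7,7)))
    for b in cc(s>0,30): print("dial",rect(plane(n,b,24)),plane(n,b,24).mean(0)[:2].round(1))
    y=cv2.inRange(hsv,(18,110,80),(38,255,255))
    for b in cc((y>0)&(X[...,2]<16)&near(X,(622,104),70),200):
        print("gaugecut pca",pca(plane(n,b,10)))
        m=np.zeros((480,640),np.uint8);m[b[:,1],b[:,0]]=255
        k=17 if n=="top" else 19
        m=cv2.morphologyEx(m,cv2.MORPH_OPEN,cv2.getStructuringElement(cv2.MORPH_ELLIPSE,(k,k)))
        for c in cc(m>0): print("circle",len(c),rect(plane(n,c,10)),plane(n,c,10).mean(0).round(1)[:2])
    for c in ((622,104),(541,356),(624,-106),(540,-353)):
        q=max(cc(near(X,c,105)&((~mat)|(X[...,2]>9))),key=len); print("rim",c,rect(plane(n,cv2.convexHull(q.astype(np.int32))[:,0],10)))
```

```text
top module pca 103.9
top coupler pca 136.6
top attenuator pca 55.0
top gauge pca 115.9
dial [454.6  90.4  43.   39.9  -0.7] [454.7  90.4]
gaugecut pca 69.6
rim (622, 104) [623.4 108.9 169.4 103.4  69.5]
rim (541, 356) [540.  357.  171.2 104.2  84.3]
rim (624, -106) [ 623.1 -105.1  168.6  103.8   83.4]
rim (540, -353) [ 538.4 -352.8  174.1  102.9   70.2]
side module pca 101.9
side coupler pca 132.8
side attenuator pca 64.9
side gauge pca 111.3
dial [453.6  88.1  39.1  38.1 -88.4] [453.9  88.9]
gaugecut pca 67.7
rim (622, 104) [623.4 103.6 177.2 105.7  69.2]
rim (541, 356) [539.8 351.8 173.5 104.   84.2]
rim (624, -106) [ 623.3 -111.   184.8  104.    83.5]
rim (540, -353) [ 538.5 -356.3  187.6  106.8   70.1]
```

>>> servo_tool(moves=[0.1,0.15,0,0.04,1,0.2,0.3,0,0.08,1,0.3,0.45,0,0.12,1,0.4,0.6,0,0.16,1,0.5,0.75,0,0.2,1,0.52,0.785,0,0.24,1,0.52,0.785,-0.1,0.28,1,0.52,0.785,-0.2,0.32,1,0.52,0.785,-0.3,0.36,1,0.52,0.785,-0.3,0.4,1,0.52,0.785,-0.3,0.44,1,0.52,0.785,-0.3,0.48,1])

```text
t: 1.1
eef_pos: [367.1, -287.6, 91.7]
tcp_rot: [-3.139, -0.005, 1.766]
ft_force: [-0.1, 0.0, -0.6]
opening: 1.003
grip_force: 0.0
```

>>> servo_tool(moves=[0.003,0,0,0.04,1,0.003,0,0,0.08,1,0.003,0,0,0.12,1,0.003,0,0,0.16,1,0.003,0,0,0.2,1,0.003,0,-0.06,0.2,1,0.003,0,-0.12,0.2,1,0.003,0,-0.16,0.2,0.8,0.003,0,-0.19,0.2,0.6,0.003,0,-0.204,0.2,0.5,0.003,0,-0.204,0.2,0.4,0.003,0,-0.204,0.2,0.4])

```text
t: 2.1
eef_pos: [368.6, -290.4, 13.2]
tcp_rot: [3.141, -0.0, 2.386]
ft_force: [0.2, -0.0, 0.1]
opening: 0.708
grip_force: 0.0
```

Run:
```python
from h import *
p,d=read_camera("side"); t,_=read_camera("top")
r=lambda im:cv2.resize(im,(400,300),interpolation=cv2.INTER_CUBIC)
cv2.imwrite("pics/c1.png",np.hstack([r(p[135:255,270:430]),r(t[200:320,300:460])])); print(state()["eef_pos"])
```

```text
[ 368.81225594 -290.6064203    13.72254766]
```

View pics/c1.png

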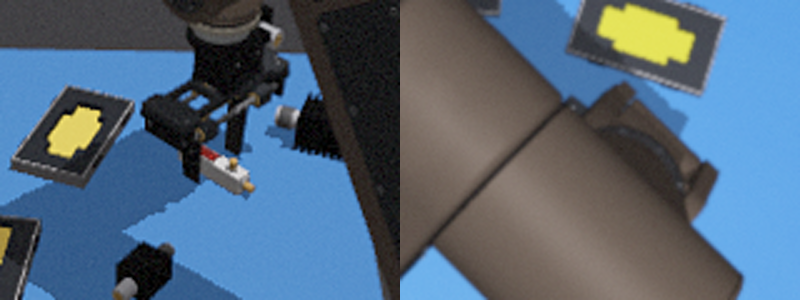

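The side crop shows the fingers astride the coupler at mid-bar. Closing now.

>>> servo_tool(moves=[0,0,0,0,0.1,0,0,0,0,0,0,0,0,0,0,0,0,0,0,0,0,0,0,0,0,0,0,0,0,0,0,0,0,0,0,0,0,0,0,0,0,0,0,0,0,0,0,0.01,0,0,0,0,0.03,0,0,0,0,0.05,0,0,0,0,0.08,0,0])

```text
$.moves: bad value
```

>>> servo_tool(moves=[0,0,0,0,0.1,0,0,0,0,0,0,0,0,0,0,0,0,0,0,0,0,0,0,0,0,0,0,0,0,0,0,0,0,0,0,0,0,0,0,0,0,0,0,0,0,0,0,0.02,0,0,0,0,0.05,0,0,0,0,0.1,0,0])

```text
t: 3.2
eef_pos: [368.0, -289.8, 52.7]
tcp_rot: [3.141, -0.003, 2.386]
ft_force: [-0.3, 0.7, -2.3]
opening: 0.211
grip_force: 30.0
```

>>> servo_tool(moves=[0.05,0.036,0.05,-0.03,0,0.12,0.086,0.05,-0.06,0,0.19,0.136,0.05,-0.09,0,0.26,0.187,0.05,-0.12,0,0.33,0.237,0.05,-0.15,0,0.4,0.287,0.05,-0.18,0,0.47,0.337,0.05,-0.21,0,0.54,0.387,0.05,-0.24,0,0.6,0.43,0.05,-0.27,0,0.637,0.457,0.05,-0.296,0,0.637,0.457,0.02,-0.296,0,0.637,0.457,0,-0.296,0])

```text
t: 4.2
eef_pos: [623.1, -106.8, 52.2]
tcp_rot: [-3.141, -0.0, 1.459]
ft_force: [-1.0, 0.3, -1.8]
opening: 0.206
grip_force: 30.0
```

Run:
```python
from h import *
p,d=read_camera("side"); t,_=read_camera("top")
r=lambda im:cv2.resize(im,(400,300),interpolation=cv2.INTER_CUBIC)
cv2.imwrite("pics/c2.png",np.hstack([r(p[160:310,180:380]),r(t[120:270,220:420])])); s=state();print(s["eef_pos"],s["ft_force"],s["tcp_rot"])
```

```text
[ 621.52664594 -107.67232046   51.25911226] [-0.09531226  0.40601968 -2.66870908] [-3.13768629e+00 -4.90991565e-04  1.45758711e+00]
```

View pics/c2.png

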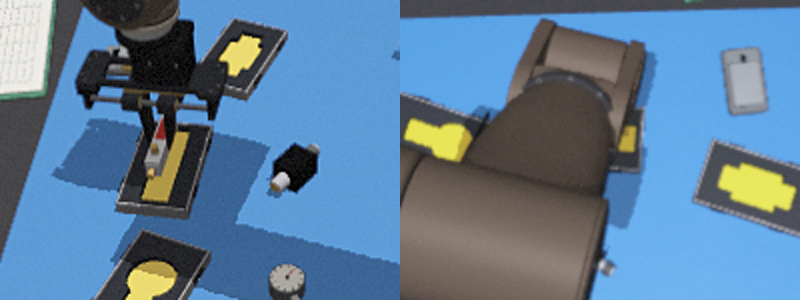

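Coupler held level and aligned over its narrow cut-out at side ~(258,240). Lowering.

>>> servo_tool(moves=[0,0,-0.02,0,0,0,0,-0.04,0,0,0,0,-0.055,0,0,0,0,-0.065,0,0,0,0,-0.07,0,0,0,0,-0.07,0,0])

```text
t: 4.8
eef_pos: [623.1, -107.6, 24.5]
tcp_rot: [-3.141, -0.0, 1.456]
ft_force: [-1.0, -0.3, -2.7]
opening: 0.21
grip_force: 30.0
```

```bash
cat > look.py <<'E'
from h import *
import sys
n,x,y,w,nm=sys.argv[1],*map(int,sys.argv[2:5]),sys.argv[5]
p,d=read_camera(n); h=w*3//4
cv2.imwrite(f"pics/{nm}.png",cv2.resize(p[y:y+h,x:x+w],(480,360),interpolation=cv2.INTER_CUBIC))
s=state();print(s["eef_pos"],s["ft_force"],s["tcp_rot"][2],s["opening"])
E
python3 look.py side 210 180 120 c3
```

```text
[ 623.30644281 -107.61955609   24.9193576 ] [-0.30400694  0.16875316 -2.80951515] 1.4561902571639744 0.20815368810424395
```

View pics/c3.png

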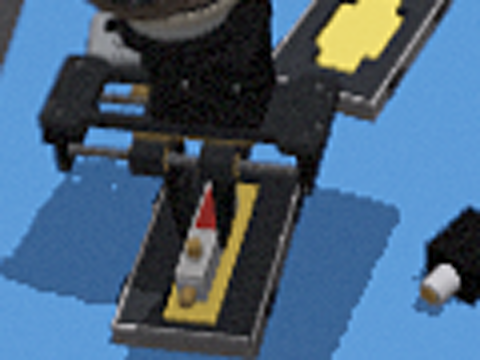

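Coupler inside the cut-out, centred at the front edge. Setting it down.

>>> servo_tool(moves=[0,0,-0.002,0,0,0,0,-0.004,0,0,0,0,-0.005,0,0,0,0,-0.005,0,0])

```text
t: 5.18
eef_pos: [623.4, -107.6, 23.2]
tcp_rot: [3.141, 0.0, 1.456]
ft_force: [-0.1, 0.1, -1.3]
opening: 0.204
grip_force: 30.0
```

>>> servo_tool(moves=[0,0,-0.001,0,0,0,0,-0.002,0,0,0,0,-0.002,0,0])

```text
t: 5.43
eef_pos: [623.5, -107.6, 23.2]
tcp_rot: [3.141, 0.0, 1.456]
ft_force: [-2.5, 0.8, 8.1]
opening: 0.207
grip_force: 30.0
```

>>> servo_tool(moves=[0,0,0.0015,0,0,0,0,0.0015,0,0.25,0,0,0.0015,0,0.3,0,0,0.0015,0,0.4,0,0,0.0015,0,0.5,0,0,0.0015,0,0.6,0,0,0.02,0,0.7,0,0,0.06,0,0.8,0,0,0.1,0,1,0,0,0.15,0,1,0,0,0.2,0,1,0,0,0.2,0,1])

```text
t: 6.43
eef_pos: [624.9, -107.9, 106.5]
tcp_rot: [3.136, 0.001, 1.456]
ft_force: [-0.0, 0.6, -0.2]
opening: 0.873
grip_force: 0.0
```

>>> servo_tool(moves=[-0.09,0.002,0,-0.03,1,-0.18,0.005,0,-0.06,1,-0.27,0.007,0,-0.09,1,-0.36,0.01,0,-0.12,1,-0.42,0.012,0,-0.157,1,-0.436,0.012,-0.06,-0.157,1,-0.436,0.012,-0.13,-0.157,1,-0.436,0.012,-0.19,-0.157,1,-0.436,0.012,-0.22,-0.157,0.8,-0.436,0.012,-0.223,-0.157,0.7,-0.436,0.012,-0.223,-0.157,0.6,-0.436,0.012,-0.223,-0.157,0.6])

```text
t: 7.43
eef_pos: [449.2, -102.8, 13.6]
tcp_rot: [3.141, -0.0, 0.963]
ft_force: [-0.4, 0.3, 0.5]
opening: 0.777
grip_force: 0.0
```

```bash
python3 look.py side 220 180 160 a1
```

```text
[ 449.37647622 -102.87670862   13.87320848] [-0.05090989  0.45860638 -0.79895014] 0.9630409180892585 0.737083648894045
```

View pics/a1.png

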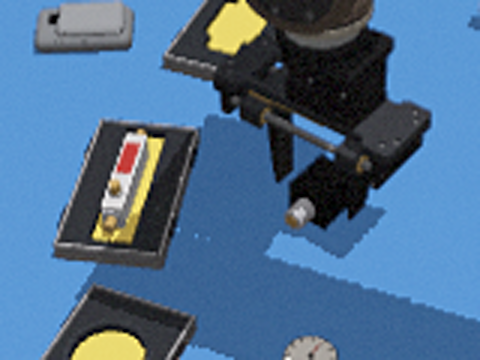

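The coupler lies upright in its cut-out, and the fingers straddle the attenuator block. Closing and lifting.

>>> servo_tool(moves=[0,0,0,0,0.3,0,0,0,0,0,0,0,0,0,0,0,0,0,0,0,0,0,0,0,0,0,0,0,0,0,0,0,0,0,0,0,0,0.02,0,0,0,0,0.05,0,0,0,0,0.1,0,0,0,0,0.1,0,0])

```text
t: 8.4
eef_pos: [450.1, -103.2, 55.6]
tcp_rot: [3.138, -0.001, 0.963]
ft_force: [0.8, 0.1, -1.6]
opening: 0.42
grip_force: 30.0
```

>>> servo_tool(moves=[0.018,-0.05,0.05,0.01,0,0.043,-0.12,0.05,0.02,0,0.07,-0.195,0.05,0.03,0,0.097,-0.27,0.05,0.04,0,0.124,-0.345,0.05,0.05,0,0.15,-0.42,0.05,0.06,0,0.177,-0.495,0.05,0.07,0,0.205,-0.57,0.05,0.083,0,0.225,-0.628,0.03,0.083,0,0.225,-0.628,0,0.083,0,0.225,-0.628,-0.04,0.083,0,0.225,-0.628,-0.06,0.083,0])

```text
t: 9.4
eef_pos: [538.0, -353.5, 26.6]
tcp_rot: [-3.139, -0.001, 1.223]
ft_force: [0.4, 1.0, -3.0]
opening: 0.418
grip_force: 30.0
```

```bash
python3 look.py side 240 140 120 a2
```

```text
[ 537.66858009 -352.88724869   25.77528021] [-0.36703586  0.37062697 -3.88621321] 1.2234959268482721 0.4218499886680515
```

View pics/a2.png

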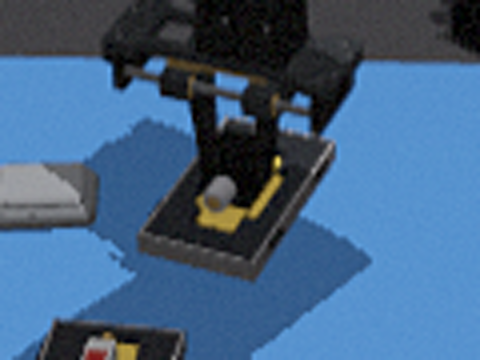

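Attenuator over its cut-out, with the connector above the near bay. Lowering to contact.

>>> servo_tool(moves=[0,0,-0.006,0,0,0,0,-0.01,0,0,0,0,-0.013,0,0,0,0,-0.015,0,0,0,0,-0.016,0,0,0,0,-0.016,0,0])

```text
t: 9.95
eef_pos: [539.3, -354.0, 23.4]
tcp_rot: [3.141, 0.0, 1.224]
ft_force: [-1.0, 1.9, 2.5]
opening: 0.419
grip_force: 30.0
```

>>> servo_tool(moves=[0,0,0.001,0,0,0,0,0.001,0,0.45,0,0,0.001,0,0.5,0,0,0.001,0,0.6,0,0,0.001,0,0.7,0,0,0.001,0,0.8,0,0,0.02,0,0.9,0,0,0.06,0,1,0,0,0.12,0,1,0,0,0.17,0,1,0,0,0.2,0,1,0,0,0.2,0,1])

```text
t: 10.95
eef_pos: [539.9, -354.7, 105.7]
tcp_rot: [3.137, 0.002, 1.224]
ft_force: [-0.4, -0.1, -0.3]
opening: 0.995
grip_force: 0.0
```

>>> servo_tool(moves=[-0.02,0.09,0,0.02,1,-0.035,0.18,0,0.05,1,-0.055,0.27,0,0.08,1,-0.07,0.36,0,0.11,1,-0.09,0.45,0,0.14,1,-0.105,0.54,0,0.17,1,-0.125,0.63,0,0.2,1,-0.145,0.72,0,0.23,1,-0.16,0.81,0,0.249,1,-0.18,0.9,0,0.249,1,-0.195,0.98,0,0.249,1,-0.2,1,0,0.249,1])

```text
t: 11.95
eef_pos: [457.2, 49.3, 102.0]
tcp_rot: [-3.14, -0.001, 2.008]
ft_force: [0.7, -0.2, 1.0]
opening: 1.001
grip_force: 0.0
```

```bash
python3 look.py top 340 140 160 a3; python3 -c "
from cell import *;print(state()['tcp_rot'])"
```

```text
[457.52254436  48.87012405 102.07840503] [-1.14049838  0.20012361 -0.26981585] 2.009185006529622 1.0022510501147093
[-3.14030492e+00 -9.10287250e-04  2.00918501e+00]
```

View pics/a3.png

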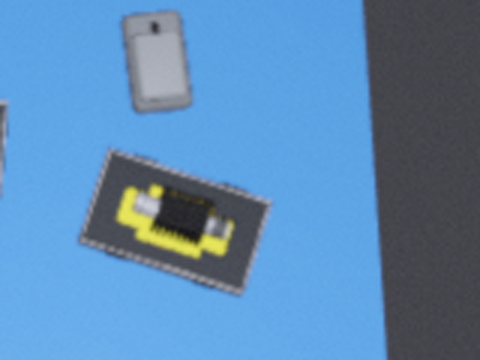

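Attenuator flat in its cut-out at top ~(400,212). Now the gauge.

>>> servo_tool(moves=[-0.006,0.06,0,0,1,-0.0125,0.11,0,0,1,-0.0125,0.11,-0.05,0,1,-0.0125,0.11,-0.1,0,1,-0.0125,0.11,-0.15,0,1,-0.0125,0.11,-0.19,0,1,-0.0125,0.11,-0.22,0,0.8,-0.0125,0.11,-0.227,0,0.7,-0.0125,0.11,-0.227,0,0.65,-0.0125,0.11,-0.227,0,0.65])

```text
t: 12.83
eef_pos: [454.2, 89.6, 12.0]
tcp_rot: [-3.142, -0.0, 2.005]
ft_force: [0.2, -0.6, 0.7]
opening: 0.774
grip_force: 0.0
```

```bash
python3 look.py side 240 240 140 g1
```

```text
[454.34946566  89.6858919   12.30129973] [-0.72891485  0.1776317   0.20909871] 2.0056083529419375 0.7342248789813636
```

View pics/g1.png

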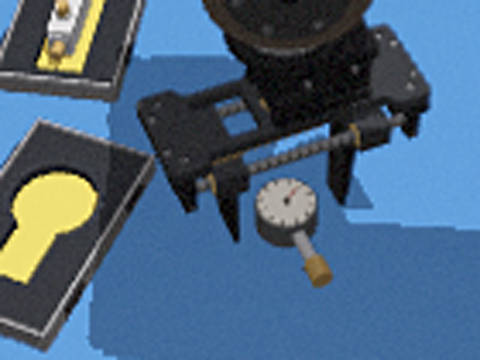

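Fingers straddle the dial, with their midpoint within ~3 mm of its centre. Closing.

>>> servo_tool(moves=[0,0,0,0,0.3,0,0,0,0,0,0,0,0,0,0,0,0,0,0,0,0,0,0,0,0,0,0,0,0,0,0,0,0,0,0,0,0,0.015,0,0,0,0,0.04,0,0,0,0,0.09,0,0,0,0,0.1,0,0])

```text
t: 13.8
eef_pos: [454.6, 90.2, 53.8]
tcp_rot: [3.139, 0.001, 2.006]
ft_force: [0.8, 0.1, -1.0]
opening: 0.457
grip_force: 30.0
```

>>> servo_tool(moves=[0.04,0,0.02,-0.03,0,0.09,-0.002,0.02,-0.06,0,0.14,-0.003,0.02,-0.09,0,0.19,-0.004,0.02,-0.12,0,0.24,-0.005,0.02,-0.15,0,0.29,-0.006,0.02,-0.18,0,0.34,-0.006,0.02,-0.21,0,0.385,-0.006,0.02,-0.24,0,0.406,-0.006,0.02,-0.252,0,0.406,-0.006,-0.01,-0.252,0,0.406,-0.006,-0.04,-0.252,0,0.406,-0.006,-0.055,-0.252,0])

```text
t: 14.8
eef_pos: [614.5, 87.6, 27.3]
tcp_rot: [-3.138, 0.001, 1.216]
ft_force: [-1.2, 0.1, -1.5]
opening: 0.454
grip_force: 30.0
```

```bash
python3 look.py side 190 240 130 g2
```

```text
[614.18659432  87.59157588  26.69250617] [-0.35618819 -0.61653365 -3.77285677] 1.2156513618852751 0.453625454790579
```

View pics/g2.png

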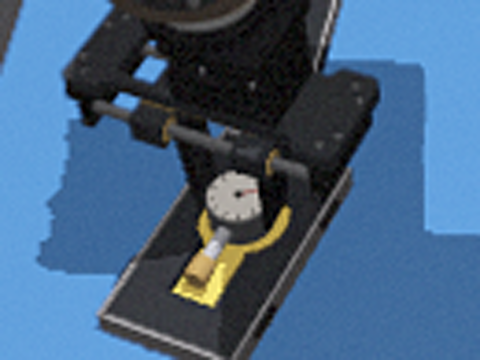

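Gauge over its keyhole, stem down the channel at side ~(245,312). Lowering.

>>> servo_tool(moves=[0,0,-0.006,0,0,0,0,-0.011,0,0,0,0,-0.015,0,0,0,0,-0.018,0,0,0,0,-0.02,0,0,0,0,-0.02,0,0])

```text
t: 15.35
eef_pos: [616.4, 87.6, 22.3]
tcp_rot: [3.141, -0.0, 1.214]
ft_force: [-0.4, -0.3, 1.4]
opening: 0.456
grip_force: 30.0
```

Contact reached (force up from −2 to +1.4 N). Releasing.

>>> servo_tool(moves=[0,0,0,0,0,0,0,0,0,0.48,0,0,0,0,0.55,0,0,0,0,0.65,0,0,0,0,0.75,0,0,0,0,0.8,0,0,0.02,0,0.9,0,0,0.06,0,1,0,0,0.12,0,1,0,0,0.17,0,1,0,0,0.2,0,1,0,0,0.2,0,1])

```text
t: 16.35
eef_pos: [617.5, 87.7, 104.8]
tcp_rot: [3.137, -0.002, 1.214]
ft_force: [0.3, 0.1, 0.9]
opening: 0.996
grip_force: 0.0
```

>>> servo_tool(moves=[-0.08,0.06,0,0.03,1,-0.16,0.122,0,0.06,1,-0.24,0.184,0,0.09,1,-0.32,0.245,0,0.12,1,-0.4,0.306,0,0.15,1,-0.48,0.367,0,0.18,1,-0.56,0.43,0,0.193,1,-0.627,0.48,0,0.193,1,-0.627,0.48,-0.07,0.193,1,-0.627,0.48,-0.14,0.193,1,-0.627,0.48,-0.19,0.193,1,-0.627,0.48,-0.21,0.193,0.9])

```text
t: 17.35
eef_pos: [364.2, 279.1, 15.2]
tcp_rot: [-3.138, 0.001, 1.821]
ft_force: [-0.0, -0.3, -0.2]
opening: 0.97
grip_force: 0.0
```

```bash
python3 look.py side 210 230 240 m1
```

```text
[364.29739834 278.99750009  15.11809039] [-0.07841486 -0.8697933  -1.35693274] 1.8207687149954281 0.9429989628414434
```

View pics/m1.png

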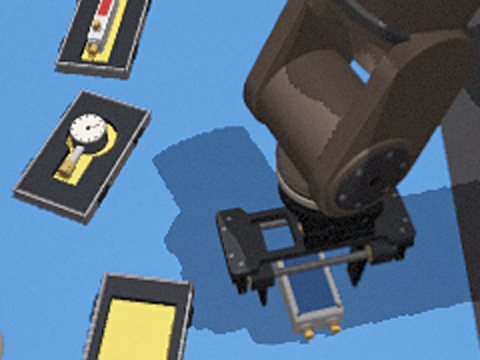

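Gauge lies in its keyhole; the module sits between the fingers. Descending the last millimetres, then close and lift.

>>> servo_tool(moves=[0,0,-0.012,0,0.7,0,0,-0.012,0,0.5,0,0,-0.012,0,0.2,0,0,-0.012,0,0,0,0,-0.012,0,0,0,0,-0.012,0,0,0,0,-0.012,0,0,0,0,-0.012,0,0,0,0,0,0,0,0,0,0.03,0,0,0,0,0.08,0,0,0,0,0.09,0,0])

```text
t: 18.4
eef_pos: [366.2, 280.0, 55.9]
tcp_rot: [3.139, -0.001, 1.821]
ft_force: [1.6, 0.9, -2.5]
opening: 0.543
grip_force: 30.0
```

>>> servo_tool(moves=[0.03,0.012,0.03,-0.01,0,0.08,0.033,0.03,-0.025,0,0.14,0.057,0.03,-0.04,0,0.2,0.082,0.03,-0.055,0,0.26,0.106,0.03,-0.07,0,0.32,0.13,0.03,-0.085,0,0.38,0.155,0.03,-0.1,0,0.42,0.172,0.03,-0.112,0,0.435,0.1775,0.02,-0.112,0,0.435,0.1775,-0.02,-0.112,0,0.435,0.1775,-0.05,-0.112,0,0.435,0.1775,-0.06,-0.112,0])

```text
t: 19.4
eef_pos: [537.9, 349.8, 27.3]
tcp_rot: [-3.138, 0.002, 1.47]
ft_force: [0.4, -0.5, -2.7]
opening: 0.547
grip_force: 30.0
```

```bash
python3 look.py side 200 320 160 m2
```

```text
[537.97706423 349.88838615  27.46560648] [-0.32988075  0.18602004 -3.14236643] 1.4695350986966065 0.5446394023479815
```

View pics/m2.png

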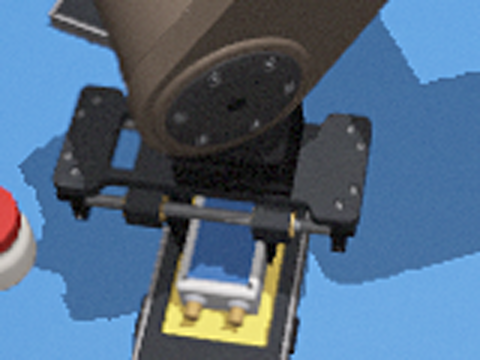

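Module over the yellow rectangle with margin on the visible sides. Lowering.

>>> servo_tool(moves=[0,0,-0.005,0,0,0,0,-0.01,0,0,0,0,-0.014,0,0,0,0,-0.017,0,0,0,0,-0.018,0,0,0,0,-0.018,0,0])

```text
t: 19.95
eef_pos: [539.7, 350.7, 23.7]
tcp_rot: [3.141, -0.0, 1.469]
ft_force: [-2.7, -0.9, 5.1]
opening: 0.543
grip_force: 30.0
```

>>> servo_tool(moves=[0,0,0.0015,0,0,0,0,0.0015,0,0.58,0,0,0.0015,0,0.65,0,0,0.0015,0,0.75,0,0,0.0015,0,0.85,0,0,0.0015,0,0.9,0,0,0.02,0,0.95,0,0,0.06,0,1,0,0,0.12,0,1,0,0,0.2,0,1,0,0,0.3,0,1,0,0,0.4,0,1])

```text
t: 20.95
eef_pos: [539.2, 350.4, 184.5]
tcp_rot: [-3.141, 0.001, 1.469]
ft_force: [-0.2, 0.2, 0.4]
opening: 0.999
grip_force: 0.0
```

>>> servo_tool(moves=[-0.09,-0.04,0,0,1,-0.18,-0.08,0,0,1,-0.27,-0.12,0,0,1,-0.36,-0.2,0,0,1,-0.36,-0.29,0,0,1,-0.36,-0.38,0,0,1,-0.36,-0.47,0,0,1,-0.36,-0.56,0,0,1,-0.36,-0.65,0,0,1,-0.36,-0.65,0,0,1])

```text
t: 21.78
eef_pos: [395.5, 86.4, 183.3]
tcp_rot: [3.141, 0.001, 1.465]
ft_force: [0.2, -0.5, -0.5]
opening: 0.999
grip_force: 0.0
```

Run:
```python
from h import *
t,_=read_camera("top"); p,_=read_camera("side")
r=lambda im:cv2.resize(im,(800,300),interpolation=cv2.INTER_CUBIC)
cv2.imwrite("pics/end.png",np.vstack([r(t[140:260,110:430]),cv2.resize(p[150:465,150:430],(800,300))[:, :]]))
```

```text
(no output)
```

View pics/end.png

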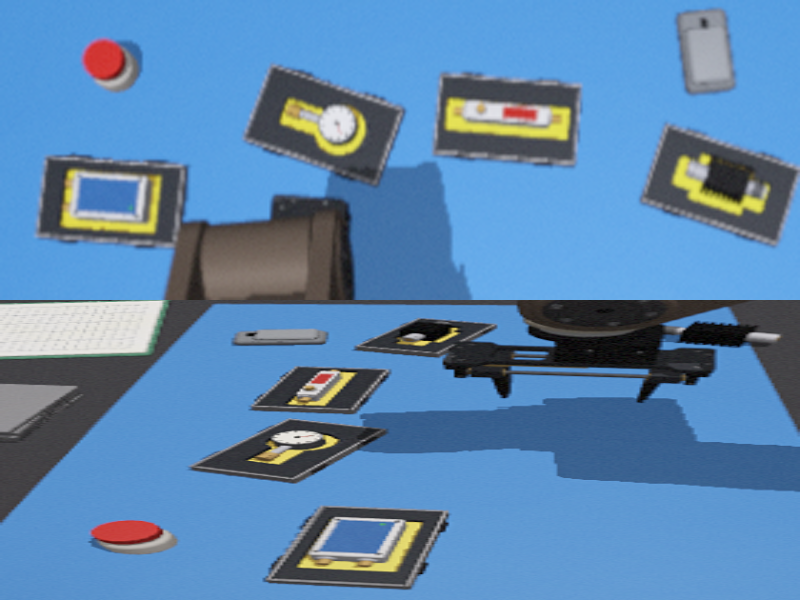

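All four parts lie in their own cut-outs, and the jar and mouse have not moved. I'll check the top heights by depth before handing in.

Run:
```python
from h import *
p,d=read_camera("top"); X=cloud("top",d)
for n,c,h in (("module",(540,350),40),("coupler",(618,-107),36),("att",(539,-354),46),("gauge",(616,88),34)):
    m=(np.hypot(X[...,0]-c[0],X[...,1]-c[1])<9)&(X[...,2]>25); q=X[m]; print(n,h,len(q),np.median(q[:,2]).round(1))
    A=np.c_[q[:,:2]-q[:,:2].mean(0),np.ones(len(q))]; print(np.linalg.lstsq(A,q[:,2],rcond=None)[0].round(2))
```

```text
module 40 31 40.5
[-3.000e-02 -3.000e-02  4.053e+01]
coupler 36 27 35.2
[ 0.31 -0.18 34.3 ]
att 46 32 46.6
[-0.09  0.09 45.86]
gauge 34 31 33.7
[-0.22 -0.17 34.12]
```

Top heights match parts resting on the floor, all within 1 mm. Handing in.

```bash
python3 -c "
from cell import *
print(job_done())"
```

```text
the job is handed in; nothing more can be done
None
```

All four parts are flat and same side up in their own cut-outs, the jar and mouse were not touched, and the job was handed in at about 22 s of the 109 s allowed; no verdict came back.

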